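Bring the shoe brush round to the front of the cupboard turntable

ROBOT

A 6-joint arm with a two-finger parallel gripper is mounted at the origin on the work surface. World frame = base frame: x ahead of the robot, y to its left, z up, the work surface at z = 0. Lengths are in m, angles in rad, forces in N, time in s.
With the tool pointing down it reaches from about 0.35 to 0.85 m from the base axis. Payload 8.1 kg.
Tool frame: the origin (TCP) lies at the very end of the fingers, on their centre line; the grasp point (between the pads) lies 19 mm behind it (tcp_to_grasp is the distance from the TCP to the grasp point, in m); x points along the fingers, y is the direction in which the jaws open and shut, and the axes are right-handed (so a half turn about x gives the same grasp; the last joint's range is limited). The gripper opens to 93 mm and grips with 3 to 60 N. Pads are 15 mm wide; open, the fingers measure 128 mm over their backs; the gripper's body (75 mm by 188 mm) begins 65 mm behind the grasp point.
Start: joints at [-1.328, 0.13, 1.488, -0, 1.523, -0.085], TCP at [0.193, -0.568, 0.219] pointing down, gripper open.
Joint ranges: [-2.96, 2.96], [-0.89, 2.26], [0.02, 2.5], [-1.34, 4.48], [0, 2.73], [-2.66, 2.66]. Speed limits (rad/s): [2.39, 2.39, 2.79, 3.14, 3.14, 3.14].

INTERFACE

Orientations are given as a unit quaternion [w, x, y, z].
In Python, from bench import * gives the robot as it stands.
- The arm moves only by the tool drive_tool, never from a script. Its argument "rows" is text: rows parted by semicolons, each of 7 numbers parted by spaces: the shift along the tool's x, y, z in cm, then the turn, a rotation vector about the tool's x, y, z in rad, then the finger opening in cm, from 0 to 9.3. A call has exactly 10 rows; each row is the pose to reach, as a shift and turn from the pose commanded when the call began, along the tool's axes at that moment; what a row does not reach only later rows make up. A row lasts 1/8 s, in which the tool goes at most 62.5 mm and 10.7 degrees, less where a joint would pass 70% of its speed; a pose out of reach is approached as far as the arm can. A call with a gripper value outside its range is refused whole. The fingers move at their own pace and stop on an object; "grip_force" is the grip in N (left out, the last holds). Time passes only in rows, so rows that repeat a pose let the fingers close, or fill a call up. It gives the time, the measured TCP pose, the force and the opening at its end, in the units of the state.
- get_state(): the state, without advancing time (a new reading comes with each control period).
- camera(name): name is "scene" or "top"; returns (picture, depth): 420x560x3 uint8, blue, green, red; 420x560 float32, m along the optical axis (not along the pixel's ray), 0 where there is no reading.
- camera_info(name): a dict with "fov_y" (degrees; the focal length in pixels is half the picture's height over the tangent of half this angle, whatever the lens; pixels are square), "cx", "cy" (the principal point, pixels), "extrinsics" (4x4, takes a point from world to camera coordinates). Camera axes: x right, y down, z forward; pixel columns grow to the right and rows downward; lengths in m; the calibration is good to about 2 mm. A picture is of the moment at which its call begins. camera_info takes no time and is no camera call.
- close_job(): hands the job in, once; it reports no verdict.
The state is a dict: "t": time; "qpos": joint angles; "joint_velocities": joint speeds; "joint_torque": joint torques, N m; "tool_pos": TCP position; "orientation": TCP orientation; "ft_force": force on the tool from outside, world axes, zero at the start; "ft_torque": the same for the moment, N m; "gripper_width": finger opening in m.
Only numpy, scipy, OpenCV 4.12 (cv2) and the standard library are available. Lean on these libraries where they do the work, as an engineer would, in place of code of your own. Each camera call takes 0.05 s, during which the arm holds its last target. There are 200 camera calls.

TASK

The turntable on the pull-out tray holds the cupboard's odds and ends, and the wooden shoe brush has ended up away from the front. Push the turntable gently round by its scalloped rim with the fingertips until the brush stands in the middle of the front, the side where the tray has its bar handle. Do not touch or lift the brush, the things riding with it or the vacuum nozzle beside the tray; leave the turntable at rest and the robot clear of it.

Things in the scene. Friction and masses are not known exactly. Their poses are not given: they have to be found in the camera images.
- tray: Fixed plywood pull-out tray, 350 x 350 mm, top 12 mm above the worktop. Origin: under its centre at worktop height, on the turntable's axis. Its -x side is the FRONT, with a dark edge strip and a 120 mm steel bow handle that reaches 214 mm from the centre, 13 mm high. x points from front to back, z up.
- turntable: White plastic turntable; turns both ways without stops about its vertical axis. Light bearing drag (0.1 N m, under 2 N at the rim): it stops almost at once when not pushed and does not spring back. Origin: on the axis at its underside, 21 mm above the worktop. Deck surface 18 mm and thin lip 25 mm above the origin, outer radius 124 mm; beneath it, only the tray.
- lobe (a point): Top centre of one of the eight equal round lobes of the scalloped rim, the one on the turntable's x axis (one every 45 deg): at 132 mm radius, 39 mm above the worktop. Each lobe is 52 mm wide with straight flanks and a round end that reaches 158 mm radius, 18 mm high from the underside. The hollows between (middle 22.5 deg from a lobe) are about 45 mm wide: closed fingertips dip in and push a lobe's flank.
- brush: Small wooden shoe brush riding loose on the deck, bristles down: 45 x 98 mm, 38 mm high, medium-brown wood over dark bristles, 110 g. Origin: centre of its underside, about 72 mm from the turntable's axis, 39 mm above the worktop. Its long side is its y axis; its x axis lies about along the turntable's radius. This is the thing to bring to the front.
- tin: Round lidded aluminium tin riding loose on the deck, 67 mm across, 31 mm high. Origin: centre of its underside.
- stopper: Chrome door stopper with a black rubber band riding loose on the deck, 48 mm across its foot, 40 mm high. Origin: centre of its underside.
- grip: Red silicone sleeve (broom-handle grip) standing loose on the deck, 42 mm across, 42 mm high. Origin: centre of its underside.
- nozzle: Grey plastic vacuum nozzle lying loose on the worktop beside the tray (its +y side): mouth 45 x 120 mm (long along its y), 31 mm high, with a 33 mm tube that points along its x and ends 106 mm from the origin. Origin: under the middle of the mouth. To be left alone.
There are look-alikes about, which are no part of the job. Leave any green or turquoise look-alike of the brush alone.

How it is judged:
On the way:
1. the fingertips push the turntable (contact force between the fingers and turntable above 0.3 N), for 0.02 s.
At the end, for the whole second after the job is handed in: The brush is at the front of the turntable, its centre within 18 mm sideways of the tray's middle line; brush, tin, stopper and red grip all stand upright on the deck, and the turntable is at rest (x of brush in the frame of tray below -0.04 m and y of brush in the frame of tray between -0.018 and 0.018 m and angular speed of turntable below 0.05 rad/s and horizontal distance between each of brush, tin, stopper, grip and turntable below 0.095 m and height (world z) of brush between 0.032 and 0.049 m and angle between each of brush, tin, stopper, grip's own z axis and vertical below 0.2 rad and height (world z) of tin between 0.032 and 0.049 m and height (world z) of stopper between 0.032 and 0.049 m and height (world z) of grip between 0.032 and 0.049 m); the robot touches nothing.
It fails at once if the robot touches the brush, tin, stopper, red grip or nozzle (contact force between any of the fingers, the arm and brush above 0.5 N or contact force between any of the fingers, the arm and tin above 0.5 N or contact force between any of the fingers, the arm and stopper above 0.5 N or contact force between any of the fingers, the arm and grip above 0.5 N or contact force between any of the fingers, the arm and nozzle above 0.5 N).
It fails at once if a thing on the turntable is lifted, tipped over or leaves it (height (world z) of any of brush, tin, stopper, grip above 0.054 m or angle between any of brush, tin, stopper, grip's own z axis and vertical above 0.5 rad or horizontal distance between any of brush, tin, stopper, grip and turntable above 0.105 m).
It fails at once if the vacuum nozzle is moved (distance of nozzle from where it was at the start of the episode above 0.02 m).
It fails at once if the turntable is flung round (over 2.5 rad/s) (angular speed of turntable above 2.5 rad/s).
It fails at once if the fingers shove or clamp the turntable hard, or another part of the robot pushes it (contact force between the fingers and turntable above 20 N or contact force between the arm and turntable above 3 N).
It also fails if it takes over 69 s, if anything falls off the work surface, if the arm or the gripper's body presses on something with over 40 N, if the wrist force passes 120 N, or if a joint passes its speed limit or range.

## Working session

There is one attempt and no reset: what is moved stays moved. The work goes in short steps, Python scripts to look and compute and a tool call to move; the robot and the scene stay as the last step left them, time stands still between calls to the robot, and variables do not carry over. Pictures are saved under pics/ and viewed, about 8 in all and at most 12, crops included, and the job is handed in when it is done.

Besides the shell and the picture viewer there is one more tool, called after "Call:" as name(argument=value, ...) on one line, values as JSON. drive_tool: Moves the arm, as the interface text tells. Its arguments: {"type":"object","properties":{"rows":{"type":"string"},"grip_force":{"type":"number"}},"required":["rows"]}

```bash
mkdir -p pics
cat > h.py <<'E'
from bench import *
import numpy as np, cv2
def cam(n):
    p,d=camera(n); i=camera_info(n); return p,d,i
def world(u,v,d,i):
    f=210/np.tan(np.radians(i["fov_y"])/2)
    c=np.array([(u-i["cx"])/f*d,(v-i["cy"])/f*d,d,1]); return (np.linalg.inv(i["extrinsics"])@c)[:3]
def cloud(d,i):
    f=210/np.tan(np.radians(i["fov_y"])/2)
    v,u=np.mgrid[0:420,0:560]
    c=np.stack([(u-i["cx"])/f*d,(v-i["cy"])/f*d,d,np.ones_like(d)],-1)
    return (c@np.linalg.inv(i["extrinsics"]).T)[...,:3]
def pix(P,i):
    f=210/np.tan(np.radians(i["fov_y"])/2)
    c=i["extrinsics"]@np.append(P,1); return c[:2]/c[2]*f+[i["cx"],i["cy"]]
E
python3 - <<'E'
from h import *
for n in("top","scene"):
    p,d,i=cam(n); cv2.imwrite(f"pics/{n}0.png",p); np.savez(f"{n}0.npz",p=p,d=d); print(n,i)
print(get_state())
E
```

```text
top {'fov_y': 52.774986410132115, 'cx': 282.52310440289244, 'cy': 209.14397666232907, 'extrinsics': array([[-0.01154988, -0.99954885, -0.02772545,  0.08312011],
       [-0.99492576,  0.01425906, -0.09959625,  0.62023743],
       [ 0.09994666,  0.02643444, -0.99464159,  0.88758003],
       [ 0.        ,  0.        ,  0.        ,  1.        ]])}
scene {'fov_y': 51.96900948977925, 'cx': 268.98144154677846, 'cy': 203.19146927173165, 'extrinsics': array([[ 0.7876562 ,  0.61565243, -0.0238703 , -0.52646118],
       [ 0.32955138, -0.45372517, -0.827967  , -0.10936637],
       [-0.52057045,  0.64428685, -0.56026856,  1.29935621],
       [ 0.        ,  0.        ,  0.        ,  1.        ]])}
{'t': 0.1, 'qpos': array([-1.32841703e+00,  1.31089228e-01,  1.48918596e+00,  2.85995133e-05,
        1.52298009e+00, -8.53960946e-02]), 'joint_velocities': array([ 0.0015444 ,  0.00050863, -0.00225313, -0.00061666,  0.00132419,
       -0.00026925]), 'joint_torque': array([ 1.81086238e-03, -5.61337852e+01, -4.93097162e+01,  7.71661894e-02,
        2.91392725e-02, -8.22114089e-05]), 'tool_pos': array([ 0.19307249, -0.56754469,  0.21768164]), 'orientation': array([-0.11478069, -0.69759568, -0.11595432,  0.69766773]), 'ft_force': array([ 0.42978625,  0.2999263 , -0.21069012]), 'ft_torque': array([-0.0148358 ,  0.00387656, -0.03721908]), 'gripper_width': 0.09301364345346344}
```

View pics/top0.png

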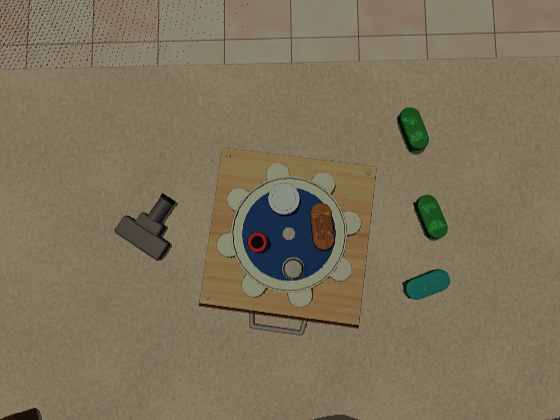

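View pics/scene0.png

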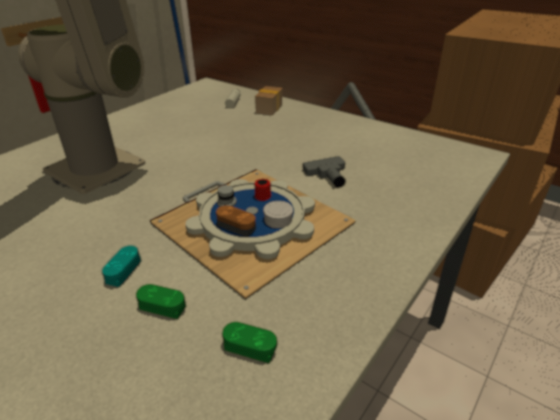

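The top view shows the tray with its handle at the bottom (px 278,322), the turntable centre at (289,234) and the brush on its right at (322,227), so it needs about a quarter turn clockwise. The nozzle is at left and the green and turquoise look-alikes at right. Now I'll measure.

```bash
cat > meas.py <<'E'
from h import *
def measure(p,d,i,C=None):
    X=cloud(d,i); x,y,z=X[...,0],X[...,1],X[...,2]
    hsv=cv2.cvtColor(p,cv2.COLOR_BGR2HSV)
    if C is None:
        out={}
        q=cv2.minAreaRect  # tray
        m=(np.abs(z-0.012)<0.006)&(d>0)&(hsv[...,1]>90)&(abs(x-.58)<.25)&(abs(y-.05)<.25)
        u,v=282,234
        lab=cv2.connectedComponents(m.astype(np.uint8))[1]
        k=np.bincount(lab[lab>0]).argmax(); pts=X[lab==k][:,:2]
        r=q((pts*1000).astype(np.float32)); print("tray rect mm",r)
        C=np.array(r[0])/1000
    rr=np.hypot(x-C[0],y-C[1])
    # brush by colour/height on deck
    m=(rr<.13)&(z>.060)&(hsv[...,0]<18)&(hsv[...,0]>4)&(hsv[...,1]>90)&(z<.1)
    lab=cv2.connectedComponents(m.astype(np.uint8))[1]
    k=np.bincount(lab[lab>0]).argmax(); b=X[lab==k]
    r=cv2.minAreaRect((b[:,:2]*1000).astype(np.float32)); print("brush",r,"z",np.median(b[:,2]),len(b))
    # lobes
    m=(rr>.136)&(rr<.156)&(abs(z-.039)<.006); P=X[m]
    a=np.arctan2(P[:,1]-C[1],P[:,0]-C[0])
    ph=np.degrees(np.angle(np.exp(8j*a).mean()))/8; print("lobe phase deg",ph,len(a),"z",np.median(P[:,2]),"coh",abs(np.exp(8j*a).mean()))
    # lip circle
    m=(rr>.08)&(rr<.17)&(abs(z-.039)<.012)&(hsv[...,1]<80); P=X[m]; c,R=cv2.minEnclosingCircle((P[:,:2]*1000).astype(np.float32)); print("lobes circle",c,R)
    return C,np.array(r[0])/1000,ph
E
python3 - <<'E'
from meas import *
f=np.load("top0.npz"); i=camera_info("top")
C,b,ph=measure(f["p"],f["d"],i)
X=cloud(f["d"],i)
for u,v in[(230,160),(289,234),(278,329),(322,227),(285,195),(258,242),(145,240),(351,223),(299,297)]: print((u,v),X[v,u].round(3))
E
```

```text
tray rect mm ((564.9629516601562, 63.840423583984375), (350.7918701171875, 356.1099853515625), 81.71318054199219)
brush ((581.1427001953125, -6.564212799072266), (95.768310546875, 44.871578216552734), 5.117339134216309) z 0.07685329741373659 915
lobe phase deg 9.777809547387823 1423 z 0.03845387053162508 coh 0.7580411438133404
lobes circle (567.9126586914062, 63.01110076904297) 156.80174255371094
(230, 160) [0.736 0.192 0.014]
(289, 234) [0.567 0.062 0.041]
(278, 329) [0.363 0.088 0.01 ]
(322, 227) [ 0.579 -0.007  0.078]
(285, 195) [0.647 0.069 0.072]
(258, 242) [0.55  0.125 0.079]
(145, 240) [0.558 0.377 0.029]
(351, 223) [ 0.588 -0.071  0.042]
(299, 297) [0.433 0.042 0.036]
```

```bash
cat > plan.py <<'E'
from h import *
from scipy.spatial.transform import Rotation as Ro
C=np.array([.567,.063])
def Rt(a,flip):
    a=np.radians(a); s=-1 if flip else 1
    x=np.array([0,0,-1.]); y=s*np.array([np.cos(a),np.sin(a),0]); return Ro.from_matrix(np.stack([x,y,np.cross(x,y)],1))
def rows(wps,flip,st=None):
    """wps: (finger angle deg, radius, z, yaw deg)"""
    s=get_state(); q=s["orientation"]; R0=Ro.from_quat(np.roll(q,-1)); p0=s["tool_pos"]
    for a,r,z,yw in wps:
        p=np.append(C+r*np.array([np.cos(np.radians(a)),np.sin(np.radians(a))]),z)
        t=R0.inv().apply(p-p0)*100; w=(R0.inv()*Rt(yw,flip)).as_rotvec()
        print(" ".join(f"{k:.2f}" for k in t)," ".join(f"{k:.3f}" for k in w),"0;",p.round(3))
E
python3 - <<'E'
from plan import *
s=get_state(); R=Ro.from_quat(np.roll(s["orientation"],-1)).as_matrix(); print(R.round(3))
psi=np.degrees(np.arctan2(R[1,1],R[0,1])); c=psi-np.degrees(s["qpos"][0]-s["qpos"][5]); print(psi,c)
for a in(-102.7,-221):
  p=C+.147*np.array([np.cos(np.radians(a)),np.sin(np.radians(a))]); j1=np.degrees(np.arctan2(p[1],p[0]))
  for f in(0,180): print(a,f,((j1+c-(a+f))+180)%360-180)
for f in (0,1): rows([(-102.7,.147,.12,-102.7)],f)
E
```

```text
[[-0.     0.322 -0.947]
 [ 0.002 -0.947 -0.322]
 [-1.    -0.002 -0.   ]]
-71.21992489967066 -7.161528459675992e-05
-102.7 0 94.14807947051497
-102.7 180 -85.85192052948504
-221 0 -119.73011956887882
-221 180 60.26988043112118
9.83 -35.11 -48.02 0.549 0.000 0.002 0; [ 0.535 -0.08   0.12 ]
9.83 -35.11 -48.02 -2.592 -0.002 0.000 0; [ 0.535 -0.08   0.12 ]
```

Call:
drive_tool(rows="0.5 -2.5 -3.4 -0.17 0 0 0; 1 -5 -6.9 -0.34 0 0 0; 1.5 -7.5 -10.3 -0.51 0 0 0; 2 -10 -13.7 -0.68 0 0 0; 2.5 -12.5 -17.1 -0.85 0 0 0; 3 -15 -20.6 -1.02 0 0 0; 3.5 -17.5 -24 -1.19 0 0 0; 4 -20 -27.4 -1.36 0 0 0; 4.5 -22.5 -30.8 -1.53 0 0 0; 5 -25 -34.3 -1.7 0 0 0", grip_force=10)

```text
t: 1.35
tool_pos: [0.4378, -0.2195, 0.1681]
orientation: [0.601, 0.372, 0.601, -0.372]
ft_force: [-0.1, -1.0, -0.2]
gripper_width: 0.0009
```

```bash
python3 -c "
from plan import *
print(get_state()['qpos'].round(2),get_state()['gripper_width'])
rows([(-102.7,.149,.12,-102.7),(-102.7,.149,.05,-102.7),(-102.7,.149,.027,-102.7)],1)"
```

```text
[-0.57 -0.14  1.85 -0.    1.43 -1.03] 0.0009344717455243477
4.81 14.75 -7.97 -0.887 -0.001 0.000 0; [ 0.534 -0.082  0.12 ]
11.81 14.75 -7.97 -0.887 -0.001 0.000 0; [ 0.534 -0.082  0.05 ]
14.11 14.75 -7.97 -0.887 -0.001 0.000 0; [ 0.534 -0.082  0.027]
```

Call:
drive_tool(rows="0.6 2.5 -1.3 -0.15 0 0 0; 1.4 5 -2.7 -0.3 0 0 0; 2.2 7.5 -4 -0.45 0 0 0; 3 10 -5.4 -0.6 0 0 0; 4 12.5 -6.8 -0.75 0 0 0; 4.8 14.75 -7.97 -0.887 0 0 0; 4.8 14.75 -7.97 -0.887 0 0 0; 4.8 14.75 -7.97 -0.887 0 0 0; 4.8 14.75 -7.97 -0.887 0 0 0; 4.8 14.75 -7.97 -0.887 0 0 0")

```text
t: 2.6
tool_pos: [0.5346, -0.085, 0.121]
orientation: [0.703, 0.081, 0.702, -0.081]
ft_force: [0.9, 0.2, -1.0]
gripper_width: 0.0007
```

```bash
python3 -c "
from plan import *
p,d,i=cam('scene'); cv2.imwrite('pics/s1.png',cv2.resize(p[120:300,120:400],None,fx=2.5,fy=2.5))
w=[(-102.7,.149,.12,-102.7),(-102.7,.149,.05,-102.7),(-102.7,.149,.027,-102.7)]
rows(w,1)"
```

```text
0.10 0.24 -0.09 -0.007 0.001 0.000 0; [ 0.534 -0.082  0.12 ]
7.10 0.24 -0.10 -0.007 0.001 0.000 0; [ 0.534 -0.082  0.05 ]
9.40 0.24 -0.10 -0.007 0.001 0.000 0; [ 0.534 -0.082  0.027]
```

View pics/s1.png

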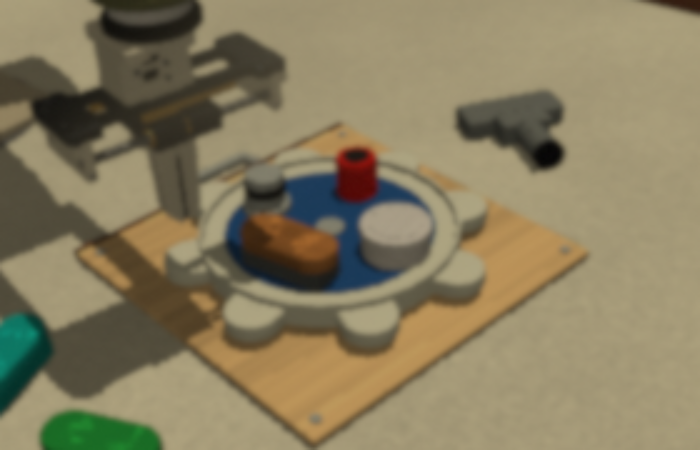

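The gripper hangs over the hollow between the brush-side lobe and the front lobe. Two tabs hang from its ends, at crop (85,170) and (275,100), so I'll check how low they reach before lowering.

```bash
python3 -c "
from plan import *
for n in('scene','top'):
  p,d,i=cam(n); X=cloud(d,i); s=get_state(); R=Ro.from_quat(np.roll(s['orientation'],-1))
  L=R.inv().apply((X-s['tool_pos']).reshape(-1,3)); ok=(d.reshape(-1)>0)&(abs(L[:,1])<.13)&(abs(L[:,2])<.06)&(L[:,0]<.025)&(L[:,0]>-.2)
  print(n)
  for a in np.arange(-.12,.12,.01):
    k=ok&(L[:,1]>=a)&(L[:,1]<a+.01)
    if k.sum()>3: print(round(a,2),k.sum(),'lowest x',np.percentile(L[k,0],[90,98,100]).round(3))
"
```

```text
scene
-0.1 162 lowest x [-0.11  -0.107 -0.107]
-0.09 285 lowest x [-0.088 -0.085 -0.083]
-0.08 148 lowest x [-0.101 -0.095 -0.089]
-0.07 92 lowest x [-0.099 -0.096 -0.095]
-0.06 105 lowest x [-0.099 -0.095 -0.095]
-0.05 372 lowest x [-0.118 -0.099 -0.096]
-0.04 363 lowest x [-0.101 -0.092 -0.088]
-0.03 364 lowest x [-0.095 -0.084 -0.073]
-0.02 482 lowest x [-0.027 -0.012 -0.007]
-0.01 381 lowest x [-0.023 -0.004 -0.001]
-0.0 409 lowest x [-0.023 -0.005  0.001]
0.01 255 lowest x [-0.043 -0.014 -0.009]
0.02 125 lowest x [-0.096 -0.09  -0.088]
0.03 84 lowest x [-0.1   -0.098 -0.096]
0.04 88 lowest x [-0.1   -0.096 -0.094]
0.05 71 lowest x [-0.099 -0.096 -0.096]
0.06 139 lowest x [-0.101 -0.098 -0.095]
0.07 230 lowest x [-0.089 -0.086 -0.084]
0.08 124 lowest x [-0.103 -0.089 -0.086]
0.09 24 lowest x [-0.116 -0.109 -0.108]
top
0.03 26 lowest x [-0.099 -0.099 -0.098]
0.04 105 lowest x [-0.1   -0.1   -0.099]
0.05 105 lowest x [-0.1   -0.098 -0.097]
0.06 151 lowest x [-0.102 -0.099 -0.098]
0.07 262 lowest x [-0.126 -0.125 -0.124]
0.08 264 lowest x [-0.125 -0.124 -0.122]
0.09 147 lowest x [-0.124 -0.119 -0.115]
```

The tabs reach no lower than 84 mm above the tip, as specified, so the gripper will clear everything at tip height 0.028. Lowering now.

Call:
drive_tool(rows="1 0.24 -0.1 0 0 0 0; 2.5 0.24 -0.1 0 0 0 0; 4 0.24 -0.1 0 0 0 0; 5.5 0.24 -0.1 0 0 0 0; 7 0.24 -0.1 0 0 0 0; 8 0.24 -0.1 0 0 0 0; 8.7 0.24 -0.1 0 0 0 0; 9.3 0.24 -0.1 0 0 0 0; 9.3 0.24 -0.1 0 0 0 0; 9.3 0.24 -0.1 0 0 0 0")

```text
t: 4.0
tool_pos: [0.5346, -0.0818, 0.0281]
orientation: [0.703, 0.08, 0.702, -0.08]
ft_force: [-0.2, -0.1, -0.1]
gripper_width: 0.0002
```

```bash
python3 -c "
from plan import *
print(get_state()['ft_force'])
rows([(-102.7-k,.149,.028,-102.7-k) for k in np.arange(2,30.1,2.8)],1)"
```

```text
[-0.22479318 -0.12312875 -0.1319162 ]
0.01 -0.05 -0.54 0.030 0.001 0.000 0; [ 0.529 -0.081  0.028]
0.01 -0.01 -1.27 0.079 0.001 -0.000 0; [ 0.522 -0.079  0.028]
0.01 0.06 -2.00 0.128 0.001 -0.000 0; [ 0.515 -0.077  0.028]
0.01 0.17 -2.72 0.176 0.001 -0.000 0; [ 0.509 -0.074  0.028]
0.01 0.32 -3.43 0.225 0.001 -0.000 0; [ 0.502 -0.071  0.028]
0.01 0.50 -4.13 0.274 0.001 -0.000 0; [ 0.495 -0.068  0.028]
0.01 0.71 -4.83 0.323 0.001 -0.000 0; [ 0.489 -0.064  0.028]
0.01 0.96 -5.51 0.372 0.001 -0.000 0; [ 0.483 -0.06   0.028]
0.01 1.24 -6.19 0.421 0.001 -0.000 0; [ 0.477 -0.056  0.028]
0.01 1.55 -6.84 0.470 0.001 -0.000 0; [ 0.471 -0.051  0.028]
0.01 1.90 -7.48 0.519 0.001 -0.000 0; [ 0.466 -0.047  0.028]
```

Call:
drive_tool(rows="0 -0.05 -0.54 0.03 0 0 0; 0 0 -1.27 0.079 0 0 0; 0 0.06 -2 0.128 0 0 0; 0 0.17 -2.72 0.176 0 0 0; 0 0.32 -3.43 0.225 0 0 0; 0 0.5 -4.13 0.274 0 0 0; 0 0.71 -4.83 0.323 0 0 0; 0 0.96 -5.51 0.372 0 0 0; 0 1.24 -6.19 0.421 0 0 0; 0 1.55 -6.84 0.47 0 0 0")

```text
t: 5.25
tool_pos: [0.471, -0.0513, 0.0281]
orientation: [0.665, 0.242, 0.664, -0.242]
ft_force: [1.4, -0.3, -0.4]
gripper_width: 0.0003
```

```bash
python3 -c "
from meas import *
from plan import *
p,d,i=cam('top'); cv2.imwrite('pics/t1.png',p[120:350,180:400].repeat(2,0).repeat(2,1))
s=get_state(); v=s['tool_pos'][:2]-C; a=np.degrees(np.arctan2(v[1],v[0])); print('finger',a,np.hypot(*v),s['ft_force'])
try:
  _,b,ph=measure(p,d,i,C); e=b-C; print('brush ang',np.degrees(np.arctan2(e[1],e[0])),np.hypot(*e))
except Exception as ex: print(ex)
rows([(a-k,.149,.028,a-k) for k in (1,3,6,9,12,15,18,21,24,27)],1)"
```

```text
finger -130.38675753073275 0.14930195882223643 [-0.06583592  1.24623405 -0.22661819]
brush ((564.6089477539062, -8.932245254516602), (44.30287170410156, 78.1884765625), 74.94789123535156) z 0.07664642920224429 539
lobe phase deg -10.804597858891713 1269 z 0.03834210622159229 coh 0.7604260910253079
lobes circle (568.4652099609375, 63.18268966674805) 156.86830139160156
brush ang -91.90383017026222 0.07197197397737175
-0.02 0.03 -0.26 0.020 -0.000 -0.000 0; [ 0.468 -0.049  0.028]
-0.02 0.05 -0.78 0.055 -0.000 -0.000 0; [ 0.465 -0.045  0.028]
-0.02 0.12 -1.56 0.108 -0.000 -0.000 0; [ 0.459 -0.04   0.028]
-0.02 0.22 -2.33 0.160 -0.000 -0.000 0; [ 0.454 -0.034  0.028]
-0.02 0.36 -3.10 0.212 -0.000 -0.000 0; [ 0.449 -0.028  0.028]
-0.02 0.55 -3.85 0.265 -0.000 -0.000 0; [ 0.444 -0.022  0.028]
-0.02 0.77 -4.60 0.317 -0.000 -0.000 0; [ 0.44  -0.015  0.028]
-0.02 1.04 -5.34 0.369 -0.000 -0.000 0; [ 0.436 -0.008  0.028]
-0.02 1.34 -6.06 0.422 -0.000 -0.000 0; [ 0.433 -0.001  0.028]
-0.02 1.67 -6.76 0.474 -0.000 -0.000 0; [0.429 0.006 0.028]
```

View pics/t1.png

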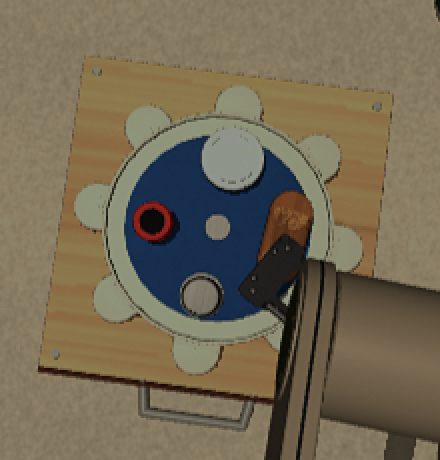

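The turntable is turning with the push: it has gone 20.6° so far, with all four items standing, and about 89° remain. I'll continue in equal arcs.

Call:
drive_tool(rows="0 0.01 -0.26 0.02 0 0 0; 0 0.04 -0.78 0.055 0 0 0; 0 0.1 -1.56 0.108 0 0 0; 0 0.2 -2.33 0.16 0 0 0; 0 0.35 -3.1 0.212 0 0 0; 0 0.53 -3.85 0.265 0 0 0; 0 0.75 -4.6 0.317 0 0 0; 0 1.02 -5.34 0.369 0 0 0; 0 1.32 -6.06 0.422 0 0 0; 0 1.65 -6.76 0.474 0 0 0")

```text
t: 6.55
tool_pos: [0.43, 0.0048, 0.0279]
orientation: [0.589, 0.391, 0.589, -0.391]
ft_force: [1.1, -1.5, -0.3]
gripper_width: 0.0002
```

Call:
drive_tool(rows="0 0.01 -0.26 0.02 0 0 0; 0 0.04 -0.78 0.055 0 0 0; 0 0.1 -1.56 0.108 0 0 0; 0 0.2 -2.33 0.16 0 0 0; 0 0.35 -3.1 0.212 0 0 0; 0 0.53 -3.85 0.265 0 0 0; 0 0.75 -4.6 0.317 0 0 0; 0 1.02 -5.34 0.369 0 0 0; 0 1.32 -6.06 0.422 0 0 0; 0 1.65 -6.76 0.474 0 0 0")

```text
t: 7.8
tool_pos: [0.4189, 0.0734, 0.0278]
orientation: [0.481, 0.518, 0.481, -0.518]
ft_force: [0.9, -1.6, 0.4]
gripper_width: -0.0001
```

```bash
cat > chk.py <<'E'
from meas import *
from plan import *
import sys
p,d,i=cam('top'); cv2.imwrite(f'pics/{sys.argv[1]}.png',p[120:350,180:400].repeat(2,0).repeat(2,1))
s=get_state(); v=s['tool_pos'][:2]-C; a=np.degrees(np.arctan2(v[1],v[0])); print('finger',a,np.hypot(*v),s['tool_pos'],s['ft_force'],s['qpos'].round(2))
try:
  _,b,ph=measure(p,d,i,C); e=b-C; print('brush ang',np.degrees(np.arctan2(e[1],e[0])),np.hypot(*e))
except Exception as ex: print(ex)
rows([(a-k,.149,.028,a-k) for k in (1,3,6,9,12,15,18,21,24,27)],1)
E
python3 chk.py t2
```

```text
finger 175.7087805564368 0.14853986062120847 [0.41887655 0.07411463 0.02775203] [ 0.57362896  0.1486075  -0.12253631] [ 0.05 -0.17  2.15  0.    1.16  0.13]
brush ((507.5348815917969, 23.815547943115234), (44.11307144165039, 78.87225341796875), 21.468544006347656) z 0.07660739975534292 575
lobe phase deg -19.578513225901713 1276 z 0.038357746898644185 coh 0.752615472518179
lobes circle (568.5711669921875, 63.152061462402344) 156.7335968017578
brush ang -146.6171741981536 0.07121461640913275
-0.02 -0.04 -0.26 0.014 -0.000 -0.000 0; [0.419 0.077 0.028]
-0.02 -0.03 -0.78 0.049 -0.000 -0.000 0; [0.419 0.082 0.028]
-0.02 0.03 -1.56 0.102 -0.000 -0.000 0; [0.42  0.09  0.028]
-0.02 0.13 -2.33 0.154 -0.000 -0.000 0; [0.422 0.097 0.028]
-0.02 0.27 -3.10 0.206 -0.000 -0.000 0; [0.424 0.105 0.028]
-0.02 0.45 -3.86 0.259 -0.000 -0.000 0; [0.426 0.112 0.028]
-0.02 0.67 -4.61 0.311 -0.000 -0.000 0; [0.429 0.12  0.028]
-0.02 0.93 -5.34 0.364 -0.000 -0.000 0; [0.432 0.127 0.028]
-0.02 1.22 -6.06 0.416 -0.000 -0.000 0; [0.436 0.134 0.028]
-0.02 1.56 -6.77 0.468 -0.000 -0.000 0; [0.44  0.14  0.028]
```

View pics/t2.png

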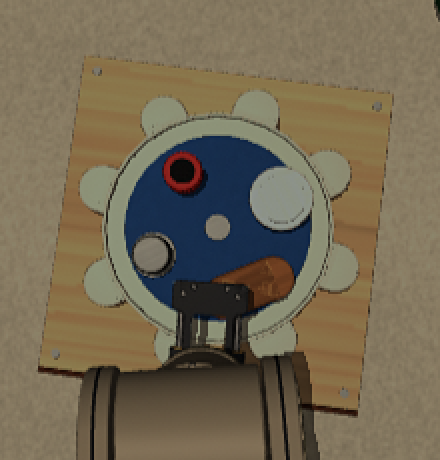

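The turntable has turned 74.4° and 35° remain. The brush is now at front right with the gripper over part of it, and everything is upright. Next come 27° and then 8°.

Call:
drive_tool(rows="0 0 -0.26 0.014 0 0 0; 0 0 -0.78 0.049 0 0 0; 0 0.04 -1.56 0.102 0 0 0; 0 0.14 -2.33 0.154 0 0 0; 0 0.28 -3.1 0.206 0 0 0; 0 0.46 -3.86 0.259 0 0 0; 0 0.68 -4.61 0.311 0 0 0; 0 0.94 -5.34 0.364 0 0 0; 0 1.23 -6.06 0.416 0 0 0; 0 1.57 -6.77 0.468 0 0 0")

```text
t: 9.1
tool_pos: [0.4393, 0.1396, 0.0275]
orientation: [-0.348, -0.616, -0.348, 0.616]
ft_force: [0.2, -1.0, -0.2]
gripper_width: 0.0003
```

Call:
drive_tool(rows="0 0 -0.2 0.017 0 0 0; 0 0.02 -0.5 0.035 0 0 0; 0 0.04 -0.8 0.056 0 0 0; 0 0.07 -1.1 0.077 0 0 0; 0 0.1 -1.4 0.098 0 0 0; 0 0.12 -1.7 0.117 0 0 0; 0 0.14 -1.9 0.13 0 0 0; 0 0.15 -2 0.14 0 0 0; 0 0.15 -2 0.14 0 0 0; 0 0.15 -2 0.14 0 0 0")

```text
t: 10.35
tool_pos: [0.451, 0.1562, 0.0277]
orientation: [0.304, 0.638, 0.304, -0.638]
ft_force: [0.4, 1.0, 0.4]
gripper_width: 0.0006
```

```bash
python3 chk.py t3|head -7
```

```text
finger 141.2378558960876 0.14879938792065886 [0.45097341 0.15616162 0.02769372] [-0.03203196 -0.53796542 -1.03617596] [ 0.23 -0.02  2.01  0.    1.15  0.91]
brush ((496.84246826171875, 66.35340118408203), (83.71142578125, 43.685997009277344), 76.90190887451172) z 0.07689379379411276 609
lobe phase deg -8.891704801874726 1308 z 0.038365574235392275 coh 0.7589767274227247
lobes circle (568.3883666992188, 62.653663635253906) 156.86587524414062
brush ang 177.2634497186261 0.0702376292247207
-0.03 -0.02 -0.26 0.012 -0.000 -0.000 0; [0.452 0.158 0.028]
-0.03 -0.00 -0.78 0.047 -0.000 -0.000 0; [0.456 0.162 0.028]
```

The turntable has now turned 108.7° against the 109.4° wanted. I'll ease back off the lobe, rise and move clear.

Call:
drive_tool(rows="0 0 0.3 0 0 0 0; 0 0 0.6 0 0 0 0; -0.8 0 0.6 0 0 0 0; -2 0 0.6 0 0 0 0; -4 0 0.6 0 0 0 0; -7 0 0.6 0 0 0 0; -10 0 0.6 0 0 0 0; -14 0 0.6 0 0 0 0; -18 0 0.6 0 0 0 0; -20 0 0.6 0 0 0 0")

```text
t: 11.65
tool_pos: [0.4483, 0.1518, 0.2317]
orientation: [0.304, 0.64, 0.304, -0.637]
ft_force: [-0.6, -0.2, -0.8]
gripper_width: 0.0006
```

```bash
python3 -c "
from plan import *
s=get_state();R=Ro.from_quat(np.roll(s['orientation'],-1)); print(R.inv().apply(np.array([.30,-.40,.24])-s['tool_pos'])*100)"
```

```text
[-0.96283006 23.27067386 52.18601178]
```

Call:
drive_tool(rows="-0.2 2.3 5.2 0 0 0 0; -0.4 4.6 10.4 0 0 0 0; -0.6 7 15.6 0 0 0 0; -0.8 9.3 20.8 0 0 0 0; -1 11.6 26 0 0 0 0; -1 14 31.3 0 0 0 0; -1 16.3 36.5 0 0 0 0; -1 18.6 41.7 0 0 0 0; -1 21 47 0 0 0 0; -1 23.3 52.2 0 0 0 0")

```text
t: 12.9
tool_pos: [0.2983, -0.4027, 0.239]
orientation: [0.305, 0.639, 0.303, -0.638]
ft_force: [0.5, -0.2, 0.6]
gripper_width: 0.0004
```

```bash
python3 chk.py t4|head -6; python3 -c "
from meas import *
p,d,i=cam('top'); measure(p,d,i)"
```

```text
finger -119.95128800122323 0.5432556666323555 [ 0.29577225 -0.40770397  0.23811826] [-5.38100368  0.65625339 -0.19884887] [-1.04 -0.14  1.72 -0.    1.56 -0.36]
brush ((498.4201354980469, 72.54790496826172), (96.69058990478516, 43.33015060424805), 76.8548583984375) z 0.07668306756407894 918
lobe phase deg -8.646411882968039 1444 z 0.03837434569858034 coh 0.7650900801291296
lobes circle (568.2306518554688, 63.31705856323242) 156.93972778320312
brush ang 172.07404868190721 0.06924131934321588
20.86 -6.65 -38.95 -1.716 0.004 0.002 0; [ 0.49  -0.065  0.028]
tray rect mm ((564.982666015625, 63.57627868652344), (350.7010803222656, 356.3039855957031), 81.8019027709961)
brush ((498.41021728515625, 72.66481018066406), (96.52884674072266, 43.43425369262695), 76.78878021240234) z 0.0768897489157836 913
lobe phase deg -8.62566556762272 1405 z 0.0384625690309639 coh 0.7583263051736668
lobes circle (568.0452270507812, 63.20946502685547) 156.69032287597656
```

View pics/t4.png

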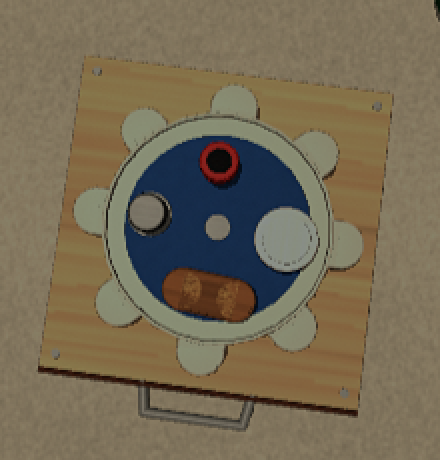

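The brush stands in the middle of the front (crop 210,295) above the handle, all the other items are upright, and the arm is clear.

```bash
python3 -c "
from bench import *
print(close_job())"
```

```text
the job is handed in; nothing more can be done
None
```

The brush now stands in the middle of the front of the turntable, and I have handed the job in at about 13 s of robot time. I lowered the closed fingertips into a rim hollow and pushed one lobe flank clockwise through four gentle arcs and a short last one, about 108.5° in all. Then I backed off, rose and moved well clear.

- **Brush position:** The last picture puts it at 172.1° about the axis, against about 172° for the tray's front line. That is within about 2 mm sideways, and its radius is 69 mm.
- **Other items:** The brush's top is at its normal height. The tin, stopper and red grip look upright on the deck.
- **Rest and forces:** The rim angle stayed the same over two pictures taken after the arm left, agreeing within 0.02°. Force readings at the end of each push were no more than about 2 N.
- **Disagreements:** Brush angles measured while the gripper hid part of it were up to about 7° off, so I steered by the lobe angle instead. One reading after the retreat showed 5 N with the arm in free air, probably from the arm stopping.
- **Not checked:** I did not measure the nozzle again at the end; the arm never went near it.

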